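Dispense two vials from the rotary drum

ROBOT

A 6-joint arm with a two-finger parallel gripper is mounted at the origin on a cart in front of the work surface, level with it; the furniture and walls round the work are solid. World frame = base frame: x ahead of the robot, y to its left, z up, the work surface at z = 0. Lengths are in m, angles in rad, forces in N, time in s.
With the tool pointing down it reaches from about 0.35 to 0.95 m from the base axis. Payload 17.4 kg.
Tool frame: the origin (TCP) lies midway between the tips of the shut fingers; the grasp point (between the pads) lies 19 mm behind it; z points along the fingers, y is the line along which they close (so a half turn about z gives the same grasp; the last joint's range is limited). The gripper opens to 93 mm and grips with 3 to 60 N. Pads are 15 mm wide; open, the fingers measure 128 mm over their backs; the gripper's body (75 mm by 188 mm) begins 65 mm behind the grasp point.
Start: joints at [1.24, 0.116, 1.442, -0, 1.584, -0.038], TCP at [0.195, 0.646, 0.219] pointing down, gripper open.
Joint ranges: [-2.83, 2.83], [-0.83, 2.19], [0.07, 2.5], [-1.14, 4.28], [0.01, 3], [-2.97, 2.97]. Speed limits (rad/s): [1.89, 1.89, 2.22, 3.14, 3.14, 3.14].

INTERFACE

Orientations are given as [roll, pitch, yaw] about the fixed x, y, z axes, in that order (R = Rz(yaw) Ry(pitch) Rx(roll)).
In Python, from cell import r, claw, camera, job gives the robot as it stands. Calls block until the motion is done:
- r.movep(position, orientation): joint-space move of the TCP to a pose.
- r.move_l(position, v=0.15, ori=None, threshold=None): straight line of the TCP; ori=None keeps the orientation; v is the mean speed in m/s. With threshold (N) it stops when the force on the tool has changed by that much, and returns True; else False.
- r.set_joints(angles): joint-space move.
- claw.let_go() and claw.gripper_close(effort=None): open the fingers fully, or close them until they stop; effort is the grip in N (None keeps the last).
- r.pause(seconds).
- r.solve_ik(position, orientation): joint angles nearest the present ones, or None.
- camera(name): name is "scene" or "top"; returns a dict with "img" (400x640x3 uint8, red, green, blue), "intrinsics" (3x3 intrinsics, pixels), "camera_from_world" (4x4, takes a point from world to camera coordinates). Camera axes: x right, y up, looking along -z (the intrinsics and any distortion apply to the point x, -y, -z); pixel columns grow to the right and rows downward; lengths in m; the calibration is good to about 2 mm. A picture is of the moment at which its call begins. There is no depth.
A pose or a line that the arm cannot do raises r.Unreachable and nothing moves.
- job.finish_job(): hands the job in; it is judged then, once.
Readings, each from a call of its own:
- r.read_t(): time.
- r.read_q(): joint angles.
- r.read_qd(): joint speeds.
- r.read_joint_efforts(): joint torques, N m.
- r.read_ee_pos(): TCP position.
- r.read_ee_rot(): TCP orientation.
- r.read_contact_force(): force on the tool from outside, world axes, zero at the start.
- r.read_torque(): the same for the moment, N m.
- r.read_gripper_width(): opening from 0.0 (shut) to 1.0 (fully open).
- r.read_grasp_force(): force on a finger pad.
Only numpy, scipy, OpenCV 4.12 (cv2) and the standard library are available. Lean on these libraries where they do the work, as an engineer would, in place of code of your own. Each camera call takes 0.05 s, during which the arm holds its last target. There are 200 camera calls.

TASK

Turn the knob of the vial dispenser slowly, either way round, so that the vials drop out of the drum's side opening one at a time. When two vials lie in the tray, stop and let go, so that the other two stay inside the drum. Do not touch the vials themselves, and leave the other things on the worktop where they are.

Things in the scene. Friction and masses are not known exactly. Their poses are not given: they have to be found in the camera images.
- dispenser: White and grey vial dispenser, fixed to the worktop: a round housing 188 mm across, with a tray at its front (-x). Origin: on the worktop under the middle of the drum's floor, which is 122 mm up; x towards its back, y left, z up. Its face leans to the tray: the drum's axis, pointing out of the face, is (-0.643, 0, 0.766) in this frame, 40 degrees from vertical.
- side_opening (a point): Middle of the sill of the side opening, 75 mm wide, in the housing's wall, at its lowest point above the tray. The wall is closed elsewhere. A steel chute runs down from here into the tray.
- cover_edge (a point): Middle of the top edge of the clear dust cover that stands open at the face's upper side. The cover is 150 mm wide, parallel to the drum's axis and 100 mm from it, and rises 116 mm above the drum's face. It blocks a gripper coming straight down on the knob; a gripper held along the drum's axis passes it.
- drum (a joint): Turn of the drum, rad, positive counter-clockwise seen from outside its face; range -6.3 to 6.3, starts within 0.07 of 0. It has five equal pockets: at 0 an empty one faces the opening, the others hold a vial each. Either way round, the first vial drops about 0.9 to 1.3 rad from 0, the second about 2.2 to 2.6, the third not before 3.3. It turns stiffly (0.1 to 0.3 N m) and stays where it is left.
- knob_grip (a point): Point on the drum's axis in the black bar knob, 26 mm above the drum's clear face and 14 mm below the knob's top. The bar is 64 mm long, 16 mm wide, 36 mm high; below it lies a thin disc 68 mm across, its top 22 mm below this point. The axes here turn with the drum: x along the bar, y across it (pinch this way), z out of the face along the tilted axis.
- drum_centre (a point): Point on the drum's axis, half-way through its depth (the drum is 84 mm in radius, 73 mm deep). A vial in the drum has its centre within 82 mm of it.
- tray_centre (a point): Centre of the tray's inner floor, 6 mm above the worktop; the steel tray measures 142 mm (x of the dispenser) by 130 mm outside, walls 4 mm thick and 50 mm high, open on the chute's side.
- vial_1_centre (a point): Centre of a medicine vial (amber glass, blue cap), 32 mm across, 62 mm long, about 30 g; starts inside the drum, standing in its pocket. The four vials are alike. The z axis runs along the vial to its cap.
- vial_2_centre (a point): Centre of a medicine vial (amber glass, blue cap), 32 mm across, 62 mm long, about 30 g; starts inside the drum, standing in its pocket. The four vials are alike. The z axis runs along the vial to its cap.
- vial_3_centre (a point): Centre of a medicine vial (amber glass, blue cap), 32 mm across, 62 mm long, about 30 g; starts inside the drum, standing in its pocket. The four vials are alike. The z axis runs along the vial to its cap.
- vial_4_centre (a point): Centre of a medicine vial (amber glass, blue cap), 32 mm across, 62 mm long, about 30 g; starts inside the drum, standing in its pocket. The four vials are alike. The z axis runs along the vial to its cap.
- suture_carton: White carton, 55 x 110 x 30 mm, lying on the dispenser's -y side. A bystander, not to be moved; origin at the centre of its underside.
- syringe: Capped syringe 159 mm long, lying on the tray's -y side. A bystander, not to be moved; origin at the centre of its underside.
- calming_carton: Small carton, 32 x 85 x 48 mm, on the dispenser's +y side. A bystander, not to be moved; origin at the centre of its underside.
- forceps: Steel forceps 140 mm long, lying on the tray's +y side. A bystander, not to be moved; origin at the centre of its underside.
- amber_bottle: Brown bottle with white cap, 45 mm across, 93 mm high, on the dispenser's +y side, towards its back. A bystander, not to be moved; origin at the centre of its underside.
- saline_bottle: White bottle with blue cap, 62 mm across, 154 mm high, at the left of the worktop. A bystander, not to be moved; origin at the centre of its underside.

How it is judged:
By the outcome, as a careful person would: the job done as asked, in the order asked, and still so for the second after the job is handed in, with the robot touching nothing.
It also fails if it takes over 61 s, if anything falls off the work surface, if the arm or the gripper's body presses on something with over 40 N, if the wrist force passes 120 N, or if a joint passes its speed limit or range.

## Working session

There is one attempt and no reset: what is moved stays moved. The work goes in short steps, each a Python script; the robot and the scene stay as the last script left them, time stands still between calls to the robot, and variables do not carry over. Pictures are saved under pics/ and viewed, at most 10 in all, crops included, and the job is handed in when it is done.

```bash
mkdir -p pics; python3 - <<'E'
from cell import r,camera
import cv2,numpy as np
for n in("scene","top"):
    c=camera(n); cv2.imwrite(f"pics/{n}0.png",c["img"][:,:,::-1])
    np.savez(f"{n}.npz",K=c["intrinsics"],T=c["camera_from_world"]); print(n,{k:v for k,v in c.items() if k!="img"})
print(r.read_t())
E
```

```text
scene {'intrinsics': array([[365.19627077,   0.        , 318.73603564],
       [  0.        , 365.19627077, 198.90444259],
       [  0.        ,   0.        ,   1.        ]]), 'camera_from_world': array([[ 0.8487462 , -0.52856715, -0.01570517, -0.41159496],
       [ 0.32429309,  0.49681488,  0.80499004, -0.43909888],
       [-0.41768873, -0.68832531,  0.59308042, -0.62995197],
       [ 0.        ,  0.        ,  0.        ,  1.        ]])}
top {'intrinsics': array([[412.5563667 ,   0.        , 313.50462158],
       [  0.        , 412.5563667 , 192.69908563],
       [  0.        ,   0.        ,   1.        ]]), 'camera_from_world': array([[-0.02626686, -0.99958004, -0.01223925,  0.17007658],
       [ 0.98870107, -0.02778462,  0.14730309, -0.63211301],
       [-0.14758129, -0.00823177,  0.98901567, -1.37793485],
       [ 0.        ,  0.        ,  0.        ,  1.        ]])}
0.1
```

View pics/scene0.png

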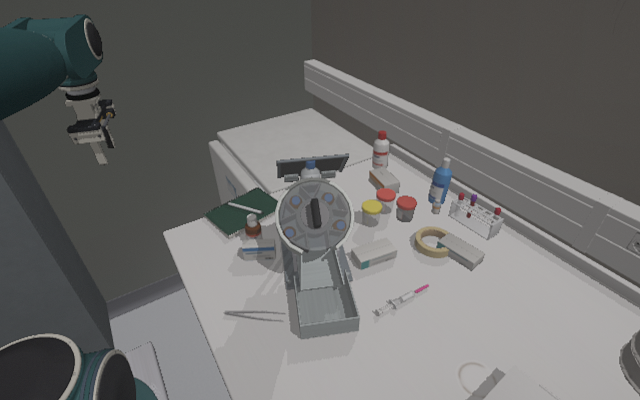

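View pics/top0.png

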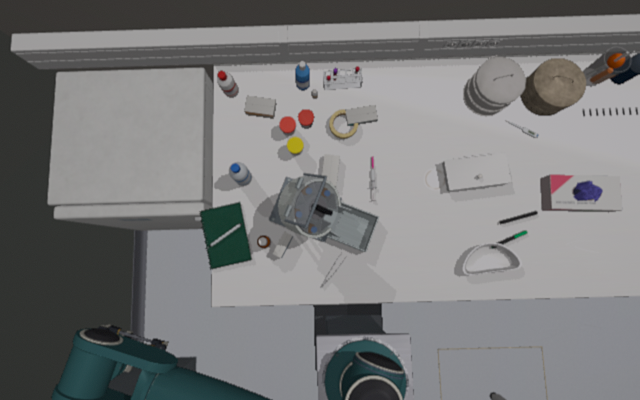

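The scene view shows the dispenser around (315,215) with its tray at (325,310). In the top view it's at (315,210), with the tray at (348,228) towards the lower right. I'll enlarge both.

```bash
python3 - <<'E'
import cv2
a=cv2.imread("pics/scene0.png")[140:340,220:420];cv2.imwrite("pics/sc.png",cv2.resize(a,(600,600),interpolation=cv2.INTER_CUBIC))
a=cv2.imread("pics/top0.png")[155:275,245:405];cv2.imwrite("pics/tc.png",cv2.resize(a,(800,600),interpolation=cv2.INTER_CUBIC))
E
```

```text
(no output)
```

View pics/sc.png

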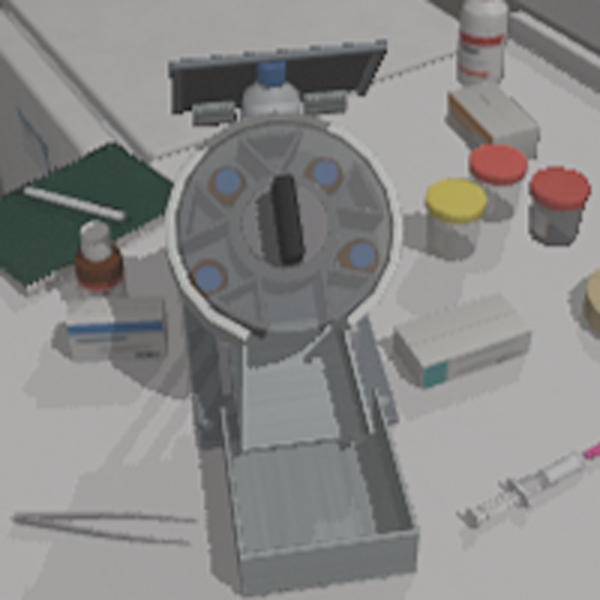

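View pics/tc.png

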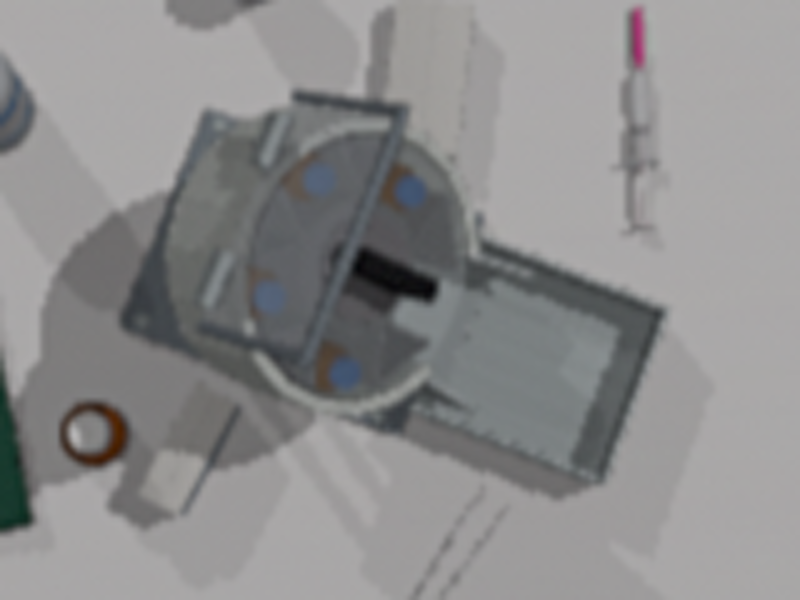

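```bash
cat > geo.py <<'E'
import numpy as np
C={n:np.load(n+".npz") for n in("scene","top")}
A=np.array([-.643,0,.766]);U=np.array([.766,0,.643]);Y=np.array([0,1.,0]);Z=np.array([0,0,1.])
def proj(n,P):
    T=C[n]["T"];p=T[:3,:3]@P+T[:3,3];p=C[n]["K"]@[p[0],-p[1],-p[2]];return p[:2]/p[2]
def world(q,P):
    c,s=np.cos(q[2]),np.sin(q[2]);return np.array([c*P[0]-s*P[1]+q[0],s*P[0]+c*P[1]+q[1],P[2]])
E
python3 - <<'E'
from geo import *
from scipy.optimize import least_squares
edge=lambda s:.122*Z+.189*A+.1*U+s*.075*Y
tr=lambda s:lambda q:np.array([q[3],s*.065,.05])
kn=lambda du:(lambda q:.122*Z+.113*A+du*U)
obs=[("top",(407,107),lambda q:edge(-1)),("top",(308,362),lambda q:edge(1)),("top",(664,312),tr(-1)),("top",(603,480),tr(1)),
("scene",(386,42),lambda q:edge(-1)),("scene",(170,63),lambda q:edge(1)),("scene",(416,536),tr(-1)),("scene",(237,548),tr(1))]
def px(n,c):
    s,o=(5,(245,155)) if n=="top" else (3,(220,140)); return (np.array(c)+.5)/s-.5+o
f=lambda q:np.concatenate([proj(n,world(q,g(q)))-px(n,c) for n,c,g in obs])
s=least_squares(f,[.6,0,1.,-.3],loss="soft_l1");
best=min((least_squares(f,[.6,0,y,-.2]) for y in(-2,-1,0,1,2,3)),key=lambda s:s.cost)
q=best.x;print(q,best.cost);print(best.fun.reshape(-1,2).round(1))
np.save("q.npy",q)
for du in(-.032,0,.032):
    for n,s,o in(("top",5,(245,155)),("scene",3,(220,140))): print(n,du,(proj(n,world(q,kn(du)(q)))-o+.5)*s)
E
```

```text
[ 0.5877537   0.18812328  1.15582085 -0.24659625] 12.32098252385881
[[-0.8  0.7]
 [-1.6 -0.3]
 [ 0.2 -0.5]
 [-1.4  1.5]
 [-0.   2. ]
 [ 1.7  1. ]
 [ 0.5 -1.8]
 [ 0.   2.2]]
top -0.032 [432.80837308 295.93208745]
scene -0.032 [295.85796077 259.57752587]
top 0 [396.42463697 277.48044494]
scene 0 [290.82797235 217.71055677]
top 0.032 [358.93990329 258.47044269]
scene 0.032 [285.88718294 176.58603322]
```

The fitted knob ends land on the observed ones: scene (285,178)/(293,260), top (436,290). The pose is good, so next I check the IK and how the wrist range allows the turn.

```bash
cat >> geo.py <<'E'
from scipy.spatial.transform import Rotation as Ro
q=np.load("q.npy") if __import__("os").path.exists("q.npy") else None
def ax(d): return world(q,.122*Z+d*A)      # point on the drum axis, d above the drum floor
def ori(th):                               # tool pinching across the bar at drum angle th
    W=np.array([world(q,v)-world(q,0*Z) for v in(U,Y,A)]).T
    z=-W[:,2]; y=W[:,1]*np.cos(th)-W[:,0]*np.sin(th)
    z/=np.linalg.norm(z); y/=np.linalg.norm(y)
    return list(Ro.from_matrix(np.array([np.cross(y,z),y,z]).T).as_euler("xyz"))
E
python3 - <<'E'
from geo import *
from cell import r
print(ax(.099),ax(.33),r.read_q())
for th in(0,np.pi):
    for d in(.104,.30,.33):
        s=r.solve_ik(list(ax(d)),ori(th)); print(round(th,1),d,None if s is None else np.round(s,2))
E
```

```text
[0.56208926 0.12986909 0.197834  ] [ 0.50220559 -0.00605735  0.37478   ] [ 1.24018382e+00  1.16449339e-01  1.44218224e+00  2.42226833e-05
  1.58399646e+00 -3.78075104e-02]
0 0.104 None
0 0.3 None
0 0.33 None
3.1 0.104 [-0.16 -0.27  1.95  0.7   1.32  0.13]
3.1 0.3 [-0.42 -0.36  1.78  0.7   1.7   0.09]
3.1 0.33 [-0.46 -0.36  1.74  0.71  1.75  0.09]
```

```bash
python3 - <<'E'
from geo import *
from cell import r,claw,camera
import cv2
p=r.read_ee_pos(); r.move_l([p[0],p[1],.42],v=.25)
r.movep(list(ax(.30)),ori(np.pi)); claw.gripper_close(10)
r.move_l(list(ax(.13)),v=.12)
c=camera("scene")["img"];t=camera("top")["img"]
hit=r.move_l(list(ax(.107)),v=.02,threshold=4)
e=np.array(r.read_ee_pos())-ax(.113); print(hit,r.read_t(),"dist above nominal knob top",e@(ax(1)-ax(0)),e,r.read_contact_force(),r.read_q())
a=cv2.resize(c[100:300,220:420,::-1],(400,400),interpolation=3);b=cv2.resize(t[150:290,245:385,::-1],(400,400),interpolation=3)
cv2.imwrite("pics/touch.png",np.hstack([a,b]))
E
```

```text
True 7.425 dist above nominal knob top 0.004582397990155723 [-0.00120702 -0.00270748  0.00349392] [-3.37040577 -5.23464202  5.63680595] [-0.17518435 -0.28445356  1.94243323  0.69408175  1.35024973  0.12849331]
```

View pics/touch.png

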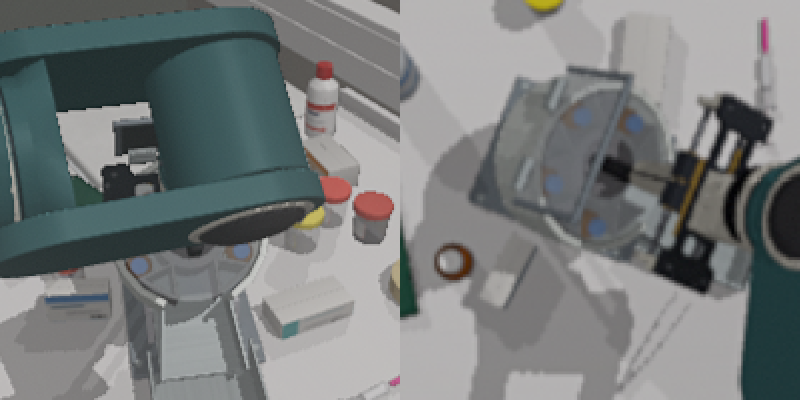

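The touch shows the knob top about 4.6 mm higher than fitted. I'll pinch just its upper end so the gripper body stays above the cover edge, then check the side forces.

```bash
python3 - <<'E'
from geo import *
from cell import r,claw
r.move_l(list(ax(.132)),v=.1); claw.let_go()
f0=np.array(r.read_contact_force())
hit=r.move_l(list(ax(.1105)),v=.05,threshold=8)
f1=np.array(r.read_contact_force())
claw.gripper_close(15); r.pause(.2)
R=Ro.from_euler("xyz",r.read_ee_rot()).as_matrix()
print(hit,f0.round(1),f1.round(1),"tool frame F",(R.T@np.array(r.read_contact_force())).round(1),"M",(R.T@np.array(r.read_torque())).round(2))
print(r.read_gripper_width(),r.read_grasp_force(),r.read_t(),(np.array(r.read_ee_pos())-ax(.1105))*1e3,r.read_q())
E
```

```text
False [-0.6  0.5 -0.3] [0.2 0.7 0.1] tool frame F [ 0.3 -5.4 -2.8] M [ 0.98 -0.41 -0.05]
0.16711988179352652 14.970693737268448 11.1667 [-0.22155852  0.12532259 -0.00067679] [-0.16604938 -0.27807314  1.94630505  0.69512478  1.33753603  0.12957383]
```

```bash
python3 - <<'E'
from geo import *
from cell import r,claw
R=Ro.from_euler("xyz",r.read_ee_rot()).as_matrix()
F=lambda:(R.T@np.array(r.read_contact_force())).round(1)
p=np.array(r.read_ee_pos())
r.move_l(list(p-R[:,1]*.001),v=.01); print(F())
claw.gripper_close(60); print(F(),r.read_grasp_force())
j=np.array(r.read_q())
for k in(1,2,3):
    j[5]-=.1; r.set_joints(list(j)); R=Ro.from_euler("xyz",r.read_ee_rot()).as_matrix()
    print(r.read_t(),F(),(R.T@np.array(r.read_torque())).round(2),r.read_gripper_width())
E
```

```text
[0.2 6.9 4.9]
[0.3 6.9 4.6] 59.91168916225433
11.9083 [ 0.4 -0.8  0.4] [ 0.33 -0.36 -0.01] 0.1625270607781217
12.1583 [ 0.5 -1.   0. ] [ 0.35 -0.36  0.02] 0.16464792245084772
12.4083 [ 0.6 -2.4  0.2] [ 0.41 -0.23 -0.04] 0.16344564859114513
```

```bash
cat > turn.py <<'E'
import sys,cv2
from geo import *
from cell import r,claw,camera
def pic(name):
    a=cv2.resize(camera("scene")["img"][160:340,240:420,::-1],(400,400),interpolation=3)
    b=cv2.resize(camera("top")["img"][150:290,245:385,::-1],(400,400),interpolation=3)
    cv2.imwrite(f"pics/{name}.png",np.hstack([a,b]))
def tray():
    return camera("scene")["img"][285:335,295:360].astype(float)
def turn(total,stop=None):
    j=np.array(r.read_q()); ref=tray()
    for k in range(round(total/.05)):
        j[5]-=.05; r.set_joints(list(j)); r.pause(.08)
        if k%2: 
            R=Ro.from_euler("xyz",r.read_ee_rot()).as_matrix(); d=(abs(tray()-ref).max(2)>30).sum()
            print(round(r.read_t(),2),"q6",round(r.read_q()[5],3),(R.T@np.array(r.read_contact_force())).round(1),round(r.read_gripper_width(),3),"tray change",d)
            if stop and d>stop: break
E
python3 -c "
from turn import *
turn(.5); pic('t1')"
```

```text
13.18 q6 -0.262 [ 1.3 -1.4 -0.8] 0.163 tray change 0
13.89 q6 -0.362 [ 1.  -3.7 -1.2] 0.163 tray change 0
14.61 q6 -0.463 [ 2.3 -3.8 -1.2] 0.161 tray change 0
15.32 q6 -0.563 [ 1.9 -3.8 -2.6] 0.162 tray change 0
16.04 q6 -0.663 [ 3.2 -4.5 -2.3] 0.161 tray change 0
```

View pics/t1.png

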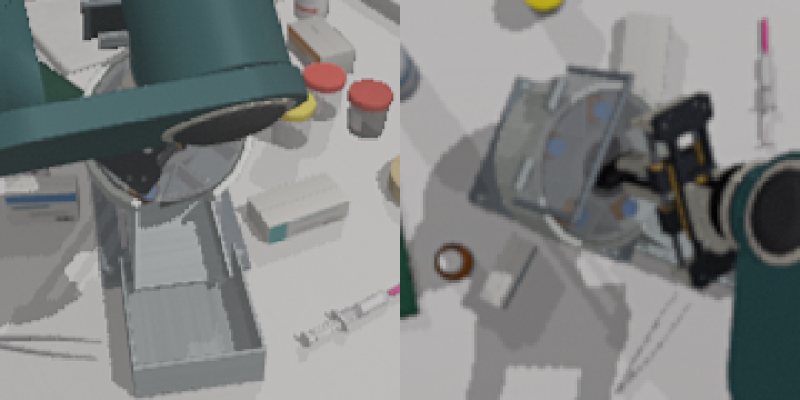

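The vials at upper left have moved counter-clockwise, so the drum follows the grip. The tray is still empty. I'll keep turning until something appears in it.

```bash
python3 -c "
from turn import *
turn(.6,40); r.pause(.6); print((abs(tray()-tray()).max()),r.read_t()); pic('t2')"
```

```text
16.91 q6 -0.761 [ 4.6 -4.4 -1.8] 0.166 tray change 0
17.62 q6 -0.861 [ 3.7 -3.5 -2. ] 0.168 tray change 0
18.34 q6 -0.961 [ 3.  -3.6 -1.9] 0.164 tray change 385
77.0 19.0417
```

View pics/t2.png

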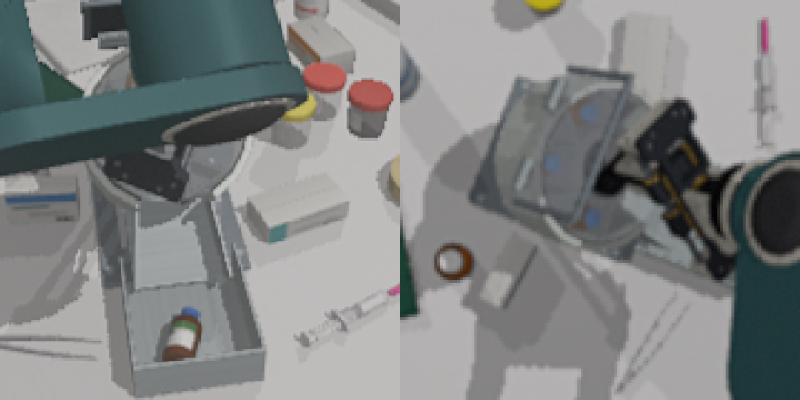

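One vial lies in the tray at (183,335) in the left half. I'll carry on to the second one, aborting if forces rise.

```bash
sed -i 's/            if stop and d>stop: break/            if (stop and d>stop) or np.linalg.norm(r.read_contact_force())>20: break/' turn.py
python3 -c "
from turn import *
turn(1.6,60); r.pause(.8); print(r.read_t()); pic('t3')"
```

```text
19.91 q6 -1.059 [ 4.5 -3.  -1.8] 0.159 tray change 92
20.7083
```

View pics/t3.png

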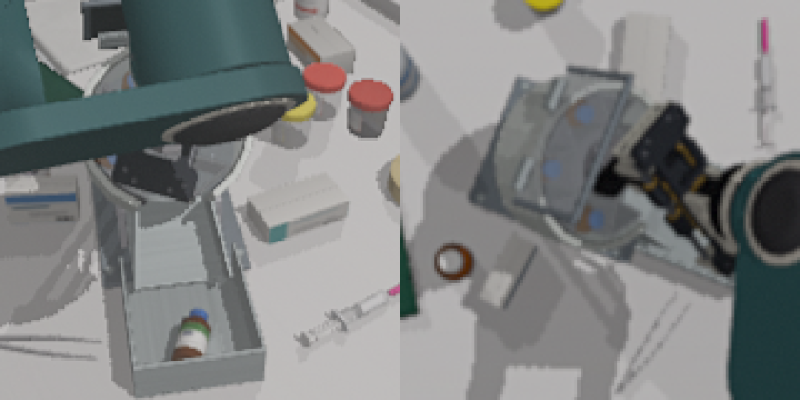

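The only change is the single vial rolling, now at (192,335). I'll turn 0.8 rad ignoring the tray, then watch it again.

```bash
python3 -c "
from turn import *
turn(.8)
if r.read_q()[5]<-1.8: turn(.65,220)
r.pause(.8); print(r.read_t()); pic('t4')"
```

```text
21.57 q6 -1.156 [ 4.1 -3.1 -2.4] 0.161 tray change 26
22.29 q6 -1.256 [ 4.5 -2.1 -0.8] 0.162 tray change 72
23.01 q6 -1.356 [ 4.4 -2.2 -2.5] 0.164 tray change 43
23.73 q6 -1.456 [ 4.7 -1.2 -2.4] 0.162 tray change 36
24.44 q6 -1.556 [ 4.6 -2.  -2.9] 0.164 tray change 37
25.16 q6 -1.656 [ 5.1 -1.5 -3.6] 0.158 tray change 40
25.88 q6 -1.756 [ 5.4 -1.2 -3.7] 0.158 tray change 38
26.59 q6 -1.856 [ 6.3 -1.  -3.8] 0.164 tray change 39
27.36 q6 -1.953 [ 5.   0.5 -2.7] 0.163 tray change 0
28.07 q6 -2.053 [ 5.3  0.3 -1.3] 0.162 tray change 0
28.79 q6 -2.153 [ 4.7  0.6 -1.8] 0.163 tray change 344
29.5917
```

View pics/t4.png

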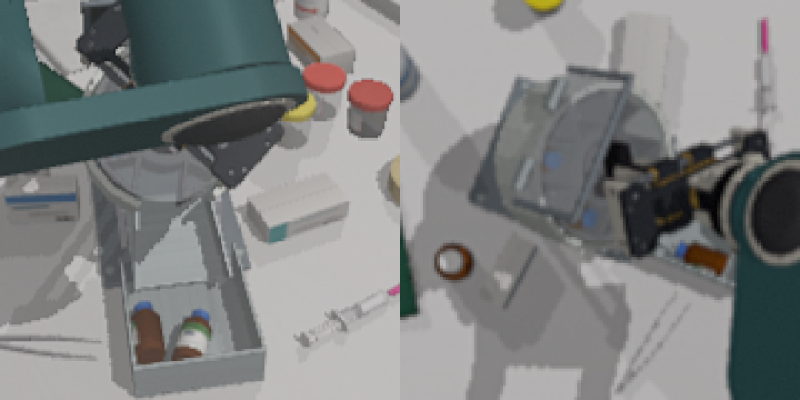

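Two vials lie in the tray, at (147,330) and (192,335), and two caps are still visible in the drum at (550,160) and (588,215). I'll release and retract along the axis.

```bash
python3 -c "
from turn import *
claw.let_go(); p=np.array(r.read_ee_pos()); r.move_l(list(p+.19*(ax(1)-ax(0))),v=.1)
j=np.array(r.read_q()); j[0]-=.7; r.set_joints(list(j)); r.pause(.5)
print(r.read_t(),r.read_contact_force()); pic('t5')"
```

```text
34.8333 [ 0.44414255 -0.0881751   0.66184347]
```

View pics/t5.png

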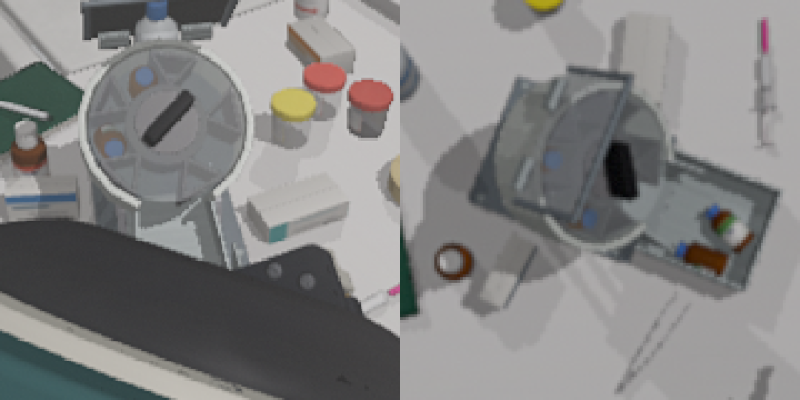

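The picture shows two vials in the tray, at (728,228) and (702,258), two still in the drum, and the bystanders in view where they were. The gripper is clear, so I'm handing in.

```bash
python3 -c "
from cell import job
print(job.finish_job())"
```

```text
the job is handed in; nothing more can be done
None
```

I turned the knob until two vials had dropped into the tray, one at a time, then let go and backed the arm clear; the other two are still in the drum, and the job was handed in at about 35 s.

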